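# Take the cured wooden animal from under the spring lid and stand it on its plinth

### The arm

A 7-joint arm with a two-finger parallel gripper is mounted at the origin on a cart in front of the work surface, level with it; the furniture and walls round the work are solid. World frame = base frame: x ahead of the robot, y to its left, z up, the work surface at z = 0. Lengths are in m, angles in degrees, forces in N, time in s.
With the tool pointing down it reaches from about 0.425 to 0.875 m from the base axis. Payload 4.7 kg.
Tool frame: the origin (TCP) lies at the very end of the fingers, on their centre line; the grasp point (between the pads) lies 19 mm behind it; z points along the fingers, y is the line along which they close (so a half turn about z gives the same grasp; the last joint's range is limited). The gripper opens to 87 mm and grips with 3 to 60 N. Pads are 19 mm wide; open, the fingers measure 117 mm over their backs; the gripper's body (75 mm by 190 mm) begins 51 mm behind the grasp point.
Start: joints at [-70.124, 18.392, -4.016, 83.108, 1.295, 78.541, -3.26], TCP at [0.212, 0.614, 0.223] pointing down, gripper open.
Joint ranges: [-163.93, 163.93], [-17.29, 119.83], [-79.2, 71.16], [3.27, 140.29], [-89.18, 269.18], [5.43, 117.66], [-154.24, 154.24]. Speed limits (degrees/s): [147.25, 147.25, 180, 180, 180, 180, 180].

### API

Orientations are given as [roll, pitch, yaw] about the fixed x, y, z axes, in that order (R = Rz(yaw) Ry(pitch) Rx(roll)).
In Python, from cell import telemetry, cams, env gives the robot as it stands.
- The arm moves only by the tool arm_command, never from a script. Its argument "series" is text: rows parted by semicolons, each of 5 numbers parted by spaces: the shift along the tool's x, y, z in mm, then the turn about the tool's z in rad, then the closure in counts, from 0 (fully open) to 255 (shut). A call has 1 to 20 rows; each row shifts and turns the commanded pose from where the row before left it, along the tool's axes as they then stand; what a row does not reach is not made up. A row lasts 1/12 s, in which the tool goes at most 41.7 mm and 7.16 degrees, less where a joint would pass 70% of its speed; a pose out of reach is approached as far as the arm can. A call is refused whole if a number of a shift passes 41.7 or a number of a turn 0.125, either way. A call with a gripper value outside its range is refused whole. The fingers move at their own pace and stop on an object; "squeeze" is the grip in N (left out, the last holds). Time passes only in rows, so rows that do not move let the fingers close. It gives the time, the measured TCP pose, the force, the opening and the grip force at its end, in the units of the state.
- telemetry.get_obs(): the state, without advancing time (a new reading comes with each control period).
- cams.read_camera(name): name is "scene" or "top" or "wrist"; returns the picture (384x512x3 uint8, blue, green, red); there is no depth.
- cams.calibration(name): a dict with "K" (3x3 intrinsics, pixels), "origin" and "rotation" of the camera in the world; the wrist camera has in their place "hand_eye" (4x4, takes a point from camera to tool coordinates, whose origin is the TCP and whose axes are the flange's). Camera axes: x right, y down, z forward; pixel columns grow to the right and rows downward; lengths in m; the calibration is good to about 2 mm. A picture is of the moment at which its call begins: read the wrist's pose just before it. calibration takes no time and is no camera call.
- env.sign_off(): hands the job in; it is judged then, once.
The state is a dict: "time_s": time; "qpos": joint angles; "joint_velocities": joint speeds; "effort": joint torques, N m; "tool_pos": TCP position; "tool_rot": TCP orientation; "force": force on the tool from outside, world axes, zero at the start; "wrist_torque": the same for the moment, N m; "grip_width": finger opening in m; "grasp_force": force on a finger pad.
Only numpy, scipy, OpenCV 4.12 (cv2) and the standard library are available. Lean on these libraries where they do the work, as an engineer would, in place of code of your own. Each camera call takes 0.05 s, during which the arm holds its last target. There are 200 camera calls.

### The job

The varnish on the wooden animal in the curing box has set. Lift the box's self-closing lid by its front lip, keep it up with your hand and wrist while you reach in under it for the animal, and bring the animal out so that the lid closes again. Set it down, without dropping it, upright on the empty plinth, in the middle and square to it, with its face to the robot's side like the other two, and leave those two and everything else standing where they are.

Things in the scene. Friction and masses are not known exactly. Their poses are not given: they have to be found in the camera images.
- curing_box: Fixed white curing box with an amber see-through lid, 174 (x) x 266 (y) x 130 mm (z). Origin on the table; x runs from the low front wall to the back wall. Inside x = -82 to 80, y = -125 to 125; walls 6 mm. Front wall top z = 91; the side walls' tops rise to z = 116 at x = 38. A fixed lamp hood (x = 45 to 86, z = 101 to 130) roofs the rear. Turntable disc, fixed: centre x = -24, y = 0, top z = 16.
- lid (a joint): Opening angle of the lid, rad: 0 shut (sloping down to the front wall, 11.8 degrees below level), 1.78 upright, stop at 1.87. Sprung shut from every angle (1 to 2 N at the lip holds it); falls shut when let go. Smooth panel, 262 mm wide, 128 mm long from the hinge, 3 to 6 mm thick. Beyond it an aluminium finger lip, 220 wide, 34 long, 3 thick, bent up by 45 degrees, free below, to lift it by.
- lid_lip (a point): Middle of the lip's rolled front edge (a rod 8 mm thick; moves with the lid): 152 mm from the hinge along the panel and 24 mm above the panel; shut, it lies 114 mm above the table and 28 mm out from the front wall's face. x runs along the panel to the hinge, z out of its upper face.
- lid_hinge (a point): Middle of the lid's hinge line, fixed to the box at its x = 38, z = 122 mm; axes as the box's; the lid turns about y.
- animal: Loose flat animal of cut beech, standing in the curing box on the turntable: 18 mm thick (x), 68 long (y), 76 high (z), 40 to 85 g. Origin centred under its feet; y points to its face. The flat sides (x = -9 and 9) are solid from y = -20 to 30 at heights of 47 to 65 mm; it balances near y = 4. In the box it faces the front wall within 10 degrees.
- animal_nose (a point): Point on the head of that animal, at its y = 30, z = 60 mm.
- plinth_c: The empty plinth: fixed dark wooden block 54 (x) x 100 (y) x 20 mm high, origin on the table under its middle; its y points the way the animal on it is to face (towards the robot's side of the table).
- animal_a: A loose beech animal, alike in form, standing in the middle of another plinth of the same kind, facing along its own y.
- animal_b: The third beech animal, likewise on the third plinth.
- glue_stick: Bystander, loose: glue stick standing on its base, 26 mm wide, 95 mm high. Origin at the middle of its underside.
- stapler: Bystander, loose: desk stapler, 34 x 146 x 46 mm. Origin at the middle of its underside.
- mug_tea: Bystander, loose: mug of tea, 82 mm wide, 91 mm high. Origin at the middle of its underside.
- marker_black: Bystander, loose: felt marker lying down, 18 x 139 x 18 mm. Origin at the middle of its underside.

How it is judged:
By the outcome, as a careful person would: the job done as asked, in the order asked, and still so for the second after the job is handed in, with the robot touching nothing.
It also fails if it takes over 53 s, if anything falls off the work surface, if the arm or the gripper's body presses on something with over 40 N, if the wrist force passes 120 N, or if a joint passes its speed limit or range.

## Working session

There is one attempt and no reset: what is moved stays moved. The work goes in short steps, Python scripts to look and compute and a tool call to move; the robot and the scene stay as the last step left them, time stands still between calls to the robot, and variables do not carry over. Pictures are saved under pics/ and viewed, at most 10 in all, crops included, and the job is handed in when it is done.

Besides the shell and the picture viewer there is one more tool, called after ">>>" as name(argument=value, ...) on one line, values as JSON. arm_command: Moves the arm, as the interface text tells. Its arguments: {"type":"object","properties":{"series":{"type":"string"},"squeeze":{"type":"number"}},"required":["series"]}

```bash
ls; mkdir -p pics; python3 - <<'E'
from cell import telemetry,cams,env
import cv2
o=telemetry.get_obs();print(o)
for n in ("scene","top"):
    cv2.imwrite(f"pics/{n}0.png",cams.read_camera(n)); c=cams.calibration(n);print(n,c)
print(cams.calibration("wrist"))
E
```

```text
pics
{'time_s': 0.0, 'qpos': array([-70.12326931,  18.43719714,  -4.01383534,  83.17469875,
         1.29462832,  78.54270769,  -3.26072723]), 'joint_velocities': array([ 0.01134697, -0.02784117, -0.0520383 ,  0.01592963,  0.07870968,
        0.01231152,  0.05386027]), 'effort': array([-1.26451181e-03, -4.91286635e+01, -4.04450800e-01, -3.12524414e+01,
       -6.38622791e-02,  4.38528636e-02,  1.78312166e-04]), 'tool_pos': array([0.21223776, 0.61377698, 0.2214842 ]), 'tool_rot': array([-1.79890614e+02,  6.06241311e-03,  1.60930609e+02]), 'force': array([-0.19812444,  0.31997917,  0.71704972]), 'wrist_torque': array([-0.01199832,  0.02411793, -0.04731261]), 'grasp_force': 0.0, 'grip_width': 0.0870739630520635}
scene {'K': array([[401.1441065 ,   0.        , 255.91037039],
       [  0.        , 401.1441065 , 193.30360504],
       [  0.        ,   0.        ,   1.        ]]), 'origin': array([-0.10395971, -0.53520681,  0.73827284]), 'rotation': array([-1.27141374e+02, -1.04895903e-01, -5.15445221e+01])}
top {'K': array([[367.91002029,   0.        , 262.13138109],
       [  0.        , 367.91002029, 194.10543039],
       [  0.        ,   0.        ,   1.        ]]), 'origin': array([ 0.39722376, -0.03841714,  1.15773047]), 'rotation': array([-172.30492041,   -0.59273045,  -89.10129542])}
{'K': array([[333.4419001 ,   0.        , 258.20677302],
       [  0.        , 333.4419001 , 195.47061591],
       [  0.        ,   0.        ,   1.        ]]), 'hand_eye': array([[ 9.29032459e-04, -9.64146038e-01, -2.65370596e-01,
         7.24206538e-02],
       [ 9.99999306e-01,  7.03614352e-04,  9.44508654e-04,
         5.98292445e-04],
       [-7.23925717e-04, -2.65371290e-01,  9.64146023e-01,
        -1.62484465e-01],
       [ 0.00000000e+00,  0.00000000e+00,  0.00000000e+00,
         1.00000000e+00]])}
```

View pics/scene0.png

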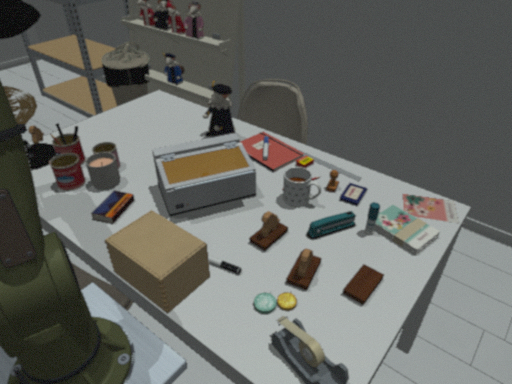

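View pics/top0.png

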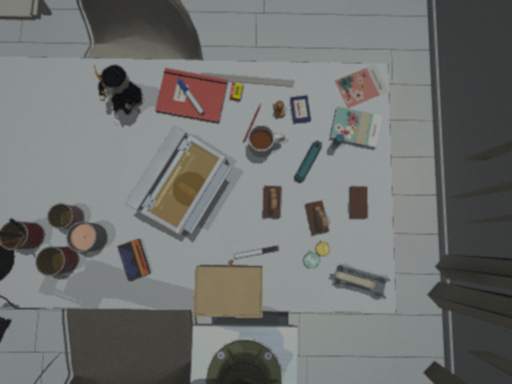

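```bash
python3 - <<'E'
import cv2,numpy as np
a=cv2.imread("pics/scene0.png")[125:225,135:265]; b=cv2.imread("pics/top0.png")[115:250,115:250]
a=cv2.resize(a,(520,400),interpolation=3)
cv2.imwrite("pics/z1.png",a)
cv2.imwrite("pics/z2.png",cv2.resize(b,(594,594),interpolation=3))
E
```

```text
(no output)
```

View pics/z1.png

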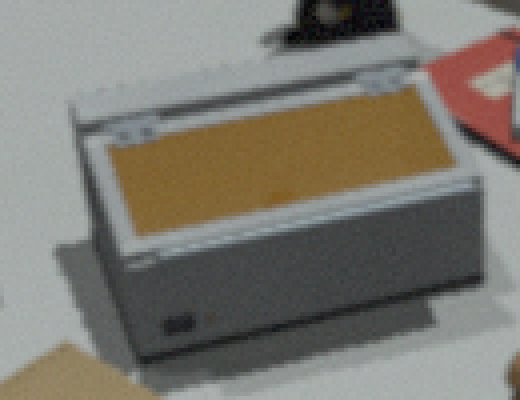

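View pics/z2.png

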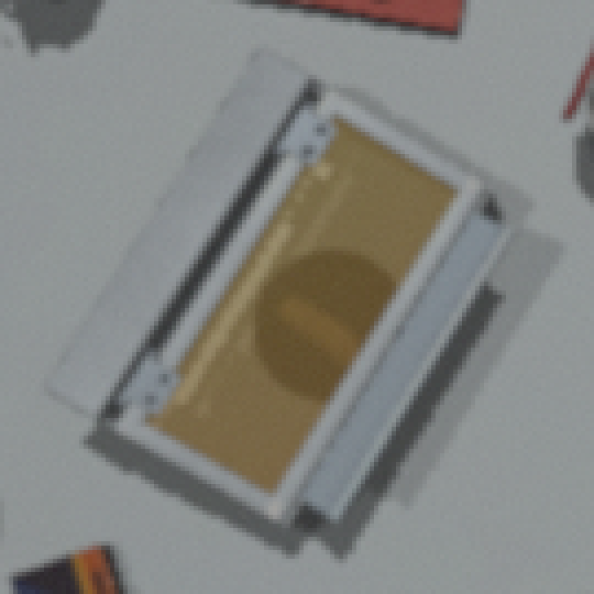

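```bash
cat > h.py <<'E'
import numpy as np,cv2
from scipy.spatial.transform import Rotation as R
from cell import cams,telemetry
def ray(n,uv):
    c=cams.calibration(n);K=c["K"]
    if n=="wrist":
        o=telemetry.get_obs();T=np.eye(4);T[:3,:3]=R.from_euler("xyz",o["tool_rot"],degrees=True).as_matrix();T[:3,3]=o["tool_pos"]
        T=T@c["hand_eye"];o0,M=T[:3,3],T[:3,:3]
    else: o0=c["origin"];M=R.from_euler("xyz",c["rotation"],degrees=True).as_matrix()
    return o0,M@np.linalg.solve(K,[uv[0],uv[1],1.])
def onz(n,uv,z):
    o,d=ray(n,uv);return (o+d*(z-o[2])/d[2])[:2]
E
python3 - <<'E'
from h import *
from scipy.optimize import least_squares
z2=lambda u,v:(115+u/4.4,115+v/4.4); z1=lambda u,v:(135+u/4,125+v/4)
P=[("top",z2(50,390),(86,133,130)),("top",z2(260,45),(86,-133,130)),("top",z2(340,518),(-120,110,114)),("top",z2(509,228),(-120,-110,114)),
("scene",z1(140,360),(-88,133,0)),("scene",z1(482,283),(-88,-133,0))]
W=[onz(n,p,q[2]/1e3)*1e3 for n,p,q in P]
f=lambda s:np.concatenate([np.array(s[:2])+[np.cos(s[2])*q[0]-np.sin(s[2])*q[1],np.sin(s[2])*q[0]+np.cos(s[2])*q[1]]-w for (n,p,q),w in zip(P,W)])
r=least_squares(f,[500,200,1.]);print(r.x,np.degrees(r.x[2]));print(np.round(W),"\n",np.round(f(r.x).reshape(-1,2),1))
for p in [(290,300),(350,345)]: print("animal ends",onz("top",z2(*p),.08))
top=cv2.imread("pics/top0.png");sc=cv2.imread("pics/scene0.png")
hsv=cv2.cvtColor(top,cv2.COLOR_BGR2HSV)
print("card",[onz("top",p,z)*1e3 for p in [(195,266),(262,266)] for z in (.1,)],[onz("scene",p,0)*1e3 for p in [(115,278),(158,305),(209,277)]])
for n,(a,b,c,d) in {"c":(345,180,375,225),"b":(300,195,335,240),"a":(258,180,288,222)}.items():
    g=top[b:d,a:c].astype(int); m=((g.max(2)<110)&(g[...,2]>=g[...,0])).astype(np.uint8)
    # non-gray/dark vs table
    m=cv2.morphologyEx(m,cv2.MORPH_CLOSE,np.ones((5,5)));cs=max(cv2.findContours(m,0,2)[0],key=cv2.contourArea)
    bx=cv2.boxPoints(cv2.minAreaRect(cs))+[a,b]
    w=np.array([onz("top",p,.02)*1e3 for p in bx]);e=np.diff(w,axis=0);L=np.linalg.norm(e,axis=1);k=e[np.argmax(L[:2])]
    print(n,cv2.contourArea(cs),w.mean(0),L[:2],np.degrees(np.arctan2(k[1],k[0])))
E
```

```text
[578.91079174 201.59608113   1.06140542] 60.814050881042164
[[503. 333.]
 [732. 210.]
 [425. 148.]
 [616.  45.]
 [428. 197.]
 [650.  63.]] 
 [[ 1.9  8.9]
 [ 4.6  1.6]
 [-0.9  2.4]
 [ 0.  -1.9]
 [-7.9 -7.7]
 [ 2.3 -3.4]]
animal ends [0.57153695 0.19372124]
animal ends [0.54167519 0.1521929 ]
card [array([332.40804654, 139.0587216 ]), array([335.25824733, -49.96180546])] [array([189.18930373, 124.44307363]), array([201.40853478, -15.90133676]), array([330.90498566, -48.45597151])]
c 532.5 [ 531.67792527 -347.27215939] [ 56.65181872 100.56725397] 178.706440438061
b 512.5 [ 481.34058918 -218.12794077] [ 56.74206363 101.04166481] -167.11325934292108
a 539.0 [527.97838529 -77.50282832] [100.85465033  56.88121528] -1.6946688887811439
```

>>> arm_command(series="0 0 -2 -0.117 0;0 0 -2 -0.117 0;0 0 -2 -0.117 0;0 0 -2 -0.117 0;0 0 -2 -0.117 0;0 0 -2 -0.117 0;0 0 -2 -0.117 0;0 0 -2 -0.117 0;0 0 -2 -0.117 0;0 0 -2 -0.117 0;0 0 -2 -0.117 0;0 0 -2 -0.118 0;0 0 0 0 0")

```text
time_s: 1.18
tool_pos: [0.2124, 0.6142, 0.2464]
tool_rot: [-180.0, -0.0, -118.4]
force: [-0.4, 0.5, -0.5]
grip_width: 0.0872
grasp_force: 0.0
```

```bash
cat >> h.py <<'E'
B=np.array([578.,202]);A=np.radians(61.5);bx=np.array([np.cos(A),np.sin(A)]);by=np.array([-bx[1],bx[0]])
def st():
    o=telemetry.get_obs();p=o["tool_pos"]*1e3;d=p[:2]-B
    print("t",round(o["time_s"],2),"world",p.round(1),"box",np.round([d@bx,d@by,p[2]],1),"rot",o["tool_rot"].round(2),"F",o["force"].round(1),"Fbox",np.round([o["force"][:2]@bx,o["force"][:2]@by],1),"q",o["qpos"].round(0),"grip",o["grip_width"],o["grasp_force"])
E
python3 -c "from h import *;st()"
```

```text
t 1.18 world [212.4 614.2 246.4] box [187.9 518.  246.4] rot [-1.800e+02 -2.000e-02 -1.184e+02] F [-0.4  0.5 -0.5] Fbox [0.3 0.6] q [-62.  19. -14.  81.   5.  81.  75.] grip 0.08720495252023525 0.0
```

>>> arm_command(series="10 -15 0 0 0;21 -30.5 0 0 0;21 -30.5 0 0 0;21 -30.5 0 0 0;21 -30.5 0 0 0;21 -30.5 0 0 0;21 -30.5 0 0 0;21 -30.5 0 0 0;21 -30.5 0 0 0;21 -30.5 0 0 0;21 -30.5 0 0 0;21 -30.5 0 0 0;21 -30.5 0 0 0;21 -30.5 0 0 0;21 -30.5 0 0 0;21 -30.5 0 0 0;21 -30.5 0 0 0;10 -15 0 0 0;0 0 0 0 0")

```text
time_s: 2.77
tool_pos: [0.4984, 0.0483, 0.2463]
tool_rot: [-179.9, -0.1, -119.3]
force: [-1.2, -0.8, 0.4]
grip_width: 0.0868
grasp_force: 0.0
```

```bash
python3 -c "
from h import *;st();cv2.imwrite('pics/top1.png',cams.read_camera('top'));cv2.imwrite('pics/sc1.png',cams.read_camera('scene'));a=cams.read_camera('wrist');cv2.imwrite('pics/w1.png',a)"
```

```text
t 2.77 world [498.4  48.3 246.3] box [-173.    -3.4  246.3] rot [-1.7992e+02 -8.0000e-02 -1.1925e+02] F [-1.2 -0.8  0.4] Fbox [-1.2  0.6] q [-26.  -1.  17. 102.   0.  79. 142.] grip 0.08684844970212073 0.0
```

View pics/w1.png

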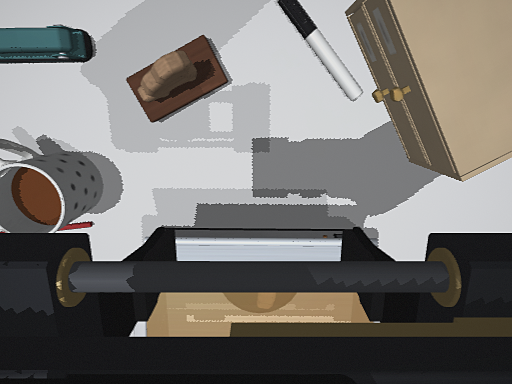

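```bash
python3 - <<'E'
from h import *
im=cv2.imread('pics/w1.png')
for c in (200,262,330): print(c,[(r,int(im[r,c].mean())) for r in range(222,252,2)])
for c in (200,262,330):
  for r in (236,):
    w=onz('wrist',(c,r),.114)*1e3-B;print(np.round([w@bx,w@by],1))
E
```

```text
200 [(222, 94), (224, 94), (226, 97), (228, 0), (230, 85), (232, 74), (234, 76), (236, 71), (238, 147), (240, 202), (242, 231), (244, 196), (246, 204), (248, 194), (250, 200)]
262 [(222, 94), (224, 95), (226, 96), (228, 54), (230, 48), (232, 77), (234, 76), (236, 74), (238, 128), (240, 189), (242, 232), (244, 211), (246, 199), (248, 192), (250, 196)]
330 [(222, 94), (224, 94), (226, 94), (228, 106), (230, 15), (232, 79), (234, 79), (236, 77), (238, 92), (240, 176), (242, 221), (244, 225), (246, 183), (248, 189), (250, 196)]
[-118.9  -53.7]
[-118.8    5.1]
[-118.7   69.6]
```

>>> arm_command(series="0 3 20 -0.013 0;0 0 34 0 0;0 0 34 0 0;0 0 34 0 0;0 0 34 0 0;0 0 34 0 0;0 0 24 0 0;0 0 10 0 0;0 0 0 0 0")

```text
time_s: 3.67
tool_pos: [0.4919, 0.0566, 0.0203]
tool_rot: [179.8, -0.2, -117.7]
force: [0.6, 0.0, 0.0]
grip_width: 0.0874
grasp_force: 0.0
```

```bash
python3 -c "from h import *;st()"
```

```text
t 3.67 world [491.9  56.6  20.3] box [-168.9    6.3   20.3] rot [ 179.76   -0.18 -117.72] F [0.6 0.  0. ] Fbox [ 0.3 -0.5] q [-25.  12.  17. 117.  -4.  52. 146.] grip 0.08741216063534114 0.0
```

>>> arm_command(series="-4 -3 0 0.013 0;-4 -3 0 0 0;-2 0 0 0 0;-1 0 0 0 0;0 0 0 0 0")

```text
time_s: 4.08
tool_pos: [0.5061, 0.0614, 0.0238]
tool_rot: [-179.9, 0.0, -118.7]
force: [-0.4, -4.2, 1.1]
grip_width: 0.0869
grasp_force: 1.9
```

```bash
python3 -c "from h import *;st()"
```

```text
t 4.08 world [506.1  61.4  23.8] box [-157.8   -3.9   23.8] rot [-1.7988e+02  5.0000e-02 -1.1866e+02] F [-0.4 -4.2  1.1] Fbox [-3.9 -1.7] q [-25.  13.  17. 116.  -5.  52. 145.] grip 0.08689233224529978 1.8891998380422592
```

>>> arm_command(series="-1 0 0 0 0;-1 0 0 0 0;0 0 0 0 0")

```text
time_s: 4.33
tool_pos: [0.506, 0.0616, 0.0232]
tool_rot: [-180.0, -0.1, -118.8]
force: [-3.9, -7.7, 3.1]
grip_width: 0.0868
grasp_force: 4.1
```

```bash
python3 -c "from h import *;st()"
```

```text
t 4.33 world [506.   61.6  23.2] box [-157.7   -3.7   23.2] rot [-1.7996e+02 -8.0000e-02 -1.1877e+02] F [-3.9 -7.7  3.1] Fbox [-8.6 -0.3] q [-25.  13.  17. 116.  -5.  52. 145.] grip 0.08682347098316144 4.143945872783661
```

>>> arm_command(series="-1 0 0 0 0;-1.5 0 0 0 0;0 0 -2 0 0;0 0 -4 0 0;0 0 -6 0 0;0 0 -6 0 0;0 0 0 0 0")

```text
time_s: 4.92
tool_pos: [0.5057, 0.0616, 0.0408]
tool_rot: [179.9, -0.3, -118.9]
force: [-3.7, -11.7, -0.9]
grip_width: 0.0869
grasp_force: 5.9
```

```bash
python3 -c "from h import *;st();cv2.imwrite('pics/sc2.png',cv2.resize(cams.read_camera('scene')[60:250,90:350],(780,570)))"
```

```text
t 4.92 world [505.7  61.6  40.8] box [-157.8   -3.5   40.8] rot [ 179.94   -0.27 -118.92] F [ -3.7 -11.7  -0.9] Fbox [-12.1  -2.3] q [-25.  12.  17. 115.  -4.  55. 144.] grip 0.08692302044454094 5.878528654575348
```

View pics/sc2.png

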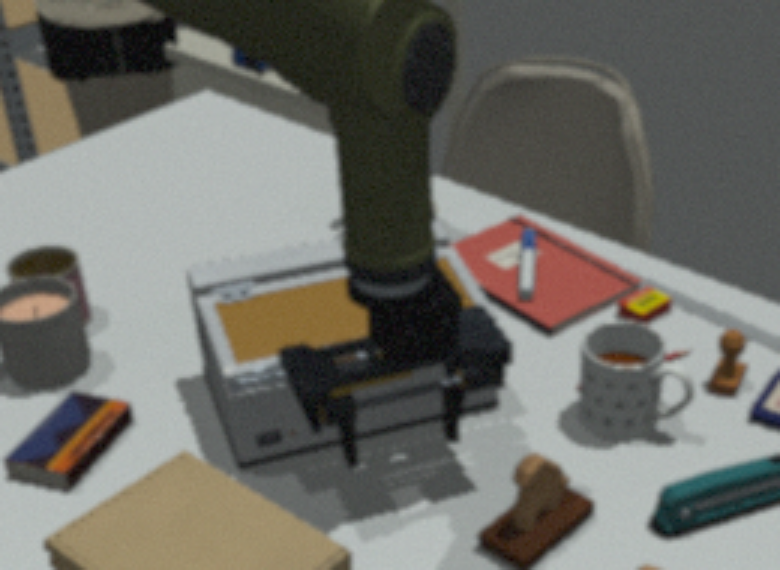

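>>> arm_command(series="-1 0 -6 0 0;-1 0 -6 0 0;-1 0 -6 0 0;0 0 0 0 0")

```text
time_s: 5.3
tool_pos: [0.5064, 0.0634, 0.0587]
tool_rot: [179.9, -0.4, -119.0]
force: [-6.1, -13.7, 0.6]
grip_width: 0.087
grasp_force: 7.4
```

```bash
python3 -c "from h import *;st();cv2.imwrite('pics/top2.png',cams.read_camera('top')[115:250,115:250]);a=cv2.resize(cams.read_camera('scene')[125:225,135:265],(520,400));b=cv2.resize(cv2.imread('pics/top2.png'),(400,400));w=cams.read_camera('wrist');cv2.imwrite('pics/w2.png',w);cv2.imwrite('pics/m2.png',cv2.resize(np.hstack([b,cv2.resize(w,(533,400))]),(800,343)))"
```

```text
t 5.3 world [506.4  63.4  58.7] box [-156.    -3.2   58.7] rot [ 179.88   -0.37 -118.97] F [ -6.1 -13.7   0.6] Fbox [-14.9  -1.2] q [-26.  10.  17. 114.  -3.  57. 144.] grip 0.08697157691087253 7.395475655794144
```

View pics/m2.png

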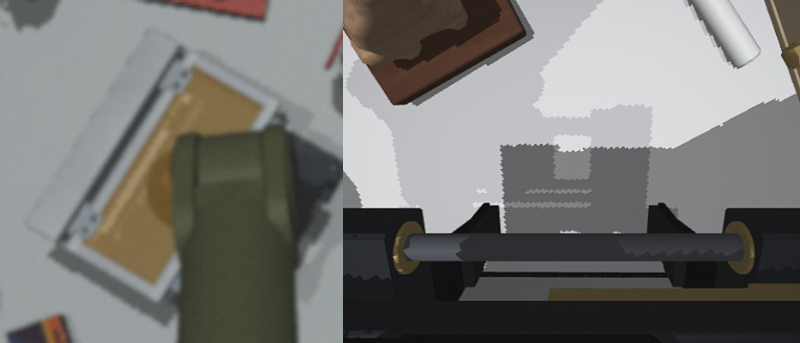

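>>> arm_command(series="-1.6 0 -7 0 0;-1.8 0 -7 0 0;-3.2 0 -10 0 0;-4 0 -10 0 0;-4.8 0 -10 0 0;-6 0 -10 0 0;-6.7 0 -10 0 0;0 0 0 0 0")

```text
time_s: 6.12
tool_pos: [0.5229, 0.0902, 0.1256]
tool_rot: [-179.9, -0.0, -118.9]
force: [-2.6, -5.9, 4.0]
grip_width: 0.0869
grasp_force: 3.5
```

```bash
python3 -c "from h import *;st()"
```

```text
t 6.12 world [522.9  90.2 125.6] box [-124.5   -4.9  125.6] rot [-1.7986e+02 -4.0000e-02 -1.1886e+02] F [-2.6 -5.9  4. ] Fbox [-6.5 -0.5] q [-28.   8.  16. 108.  -2.  65. 140.] grip 0.08692852715712727 3.534824922680855
```

>>> arm_command(series="-5 1 0 0 0;-10 1 0 0 0;-12 1 0 0 0;-12 1 0 0 0;-12 1 0 0 0;-10 0 0 0 0;-5 0 0 0 0;0 0 0 0 0")

```text
time_s: 6.78
tool_pos: [0.5493, 0.1561, 0.1222]
tool_rot: [180.0, 0.0, -118.4]
force: [-0.9, -1.7, -0.9]
grip_width: 0.0869
grasp_force: 0.0
```

```bash
python3 -c "from h import *;st();w=cams.read_camera('wrist');cv2.imwrite('pics/w3.png',w);a=cams.read_camera('scene')[90:220,110:290];cv2.imwrite('pics/m3.png',np.hstack([cv2.resize(a,(400,300)),cv2.resize(w,(400,300))]))"
```

```text
t 6.78 world [549.3 156.1 122.2] box [-54.    3.3 122.2] rot [ 1.7997e+02  2.0000e-02 -1.1840e+02] F [-0.9 -1.7 -0.9] Fbox [-2.  0.] q [-31.  13.  14. 102.  -3.  65. 136.] grip 0.08691321669995113 0.0
```

View pics/m3.png

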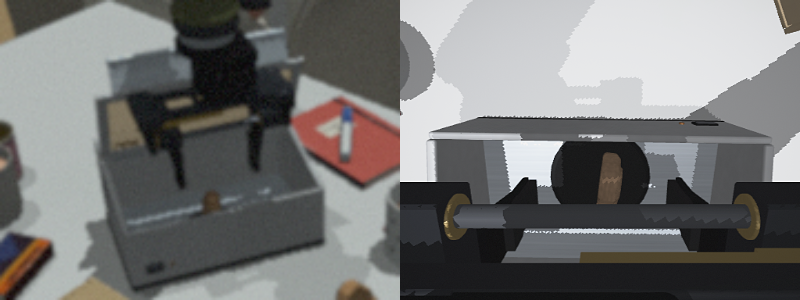

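```bash
python3 - <<'E'
from h import *
im=cv2.imread('pics/w3.png').astype(int)
print(telemetry.get_obs()["tool_pos"])
m=(im[...,2]-im[...,0]>25)
for r in range(186,264,5):
    c=np.flatnonzero(m[r,230:310])+230
    if len(c)<4: print(r,"-");continue
    out=[r,c[0],c[-1]]
    for z in (.092,.076):
        for u in (c[0],c[-1]+1):
            w=onz('wrist',(u,r),z)*1e3-B;out+=list(np.round([w@bx,w@by],1))
    print(out)
E
```

```text
[0.54856407 0.15420913 0.12188721]
186 -
191 -
[196, np.int64(263), np.int64(273), np.float64(-74.6), np.float64(6.1), np.float64(-74.6), np.float64(12.6), np.float64(-70.1), np.float64(6.3), np.float64(-70.1), np.float64(13.5)]
[201, np.int64(260), np.int64(280), np.float64(-71.4), np.float64(4.3), np.float64(-71.4), np.float64(16.9), np.float64(-66.8), np.float64(4.4), np.float64(-66.8), np.float64(18.1)]
[206, np.int64(260), np.int64(281), np.float64(-68.3), np.float64(4.3), np.float64(-68.3), np.float64(17.6), np.float64(-63.3), np.float64(4.4), np.float64(-63.3), np.float64(18.8)]
[211, np.int64(259), np.int64(280), np.float64(-65.1), np.float64(3.7), np.float64(-65.1), np.float64(17.0), np.float64(-59.9), np.float64(3.7), np.float64(-59.9), np.float64(18.2)]
[216, np.int64(258), np.int64(284), np.float64(-61.9), np.float64(3.1), np.float64(-61.9), np.float64(19.5), np.float64(-56.4), np.float64(3.1), np.float64(-56.5), np.float64(20.9)]
[221, np.int64(257), np.int64(283), np.float64(-58.7), np.float64(2.5), np.float64(-58.7), np.float64(19.0), np.float64(-53.0), np.float64(2.4)
[... 620 characters left out ...]
 np.float64(-45.5), np.float64(1.2), np.float64(-45.5), np.float64(18.0), np.float64(-38.7), np.float64(1.1), np.float64(-38.7), np.float64(19.3)]
[246, np.int64(254), np.int64(280), np.float64(-42.2), np.float64(0.6), np.float64(-42.2), np.float64(17.4), np.float64(-35.0), np.float64(0.4), np.float64(-35.0), np.float64(18.7)]
[251, np.int64(254), np.int64(278), np.float64(-38.8), np.float64(0.6), np.float64(-38.8), np.float64(16.3), np.float64(-31.4), np.float64(0.4), np.float64(-31.4), np.float64(17.4)]
[256, np.int64(253), np.int64(275), np.float64(-35.3), np.float64(-0.1), np.float64(-35.3), np.float64(14.4), np.float64(-27.7), np.float64(-0.3), np.float64(-27.7), np.float64(15.4)]
261 -
```

```bash
python3 - <<'E'
import cv2
im=cv2.imread('pics/w3.png')[180:275,200:340];cv2.imwrite('pics/m4.png',cv2.resize(im,(700,475),interpolation=cv2.INTER_NEAREST))
E
```

```text
(no output)
```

View pics/m4.png

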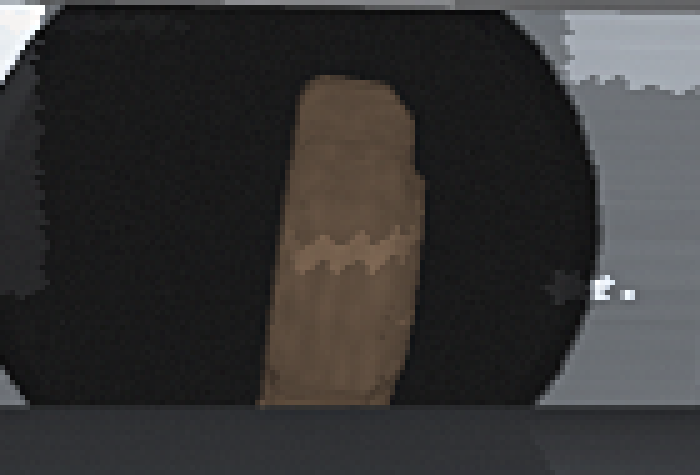

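>>> arm_command(series="-7 4 0 0 0;-7 3.7 0 0 0;0 0 0 0.06 0;0 0 0 0.06 0;0 0 10 0 0;0 0 15 0 0;0 0 10 0 0;0 0 0 0 0")

```text
time_s: 7.55
tool_pos: [0.5475, 0.1696, 0.085]
tool_rot: [179.9, -0.2, -125.4]
force: [-1.0, -2.3, 0.1]
grip_width: 0.0868
grasp_force: 0.0
```

```bash
python3 -c "from h import *;st();w=cams.read_camera('wrist');cv2.imwrite('pics/w5.png',w)"
```

```text
t 7.55 world [547.5 169.6  85. ] box [-43.1  11.3  85. ] rot [ 179.88   -0.18 -125.38] F [-1.  -2.3  0.1] Fbox [-2.5 -0.3] q [-32.  15.  14. 104.  -4.  61. 128.] grip 0.08681035275981522 0.0
```

View pics/w5.png

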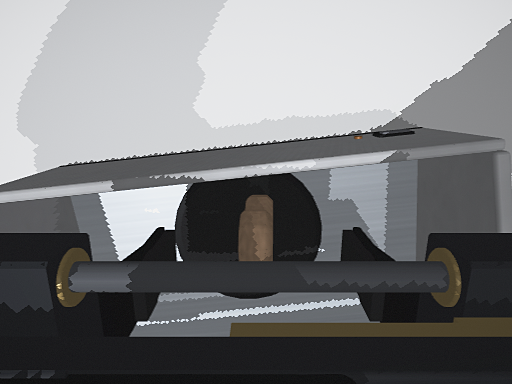

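>>> arm_command(series="-1 0 12 0 0;0 0 12 0 0;0 0 8 0 0;0 0 0 0 0")

```text
time_s: 7.93
tool_pos: [0.548, 0.1702, 0.0532]
tool_rot: [179.9, -0.2, -125.4]
force: [-1.8, -1.6, -2.0]
grip_width: 0.087
grasp_force: 0.0
```

```bash
python3 -c "from h import *;st()"
```

```text
t 7.93 world [548.  170.2  53.2] box [-42.2  11.2  53.2] rot [ 179.88   -0.18 -125.44] F [-1.8 -1.6 -2. ] Fbox [-2.3  0.8] q [-32.  18.  14. 105.  -5.  58. 129.] grip 0.08697510453534942 0.0
```

>>> arm_command(series="0 0 0 0 120;0 0 0 0 160;0 0 0 0 190;0 0 0 0 210;0 0 0 0 230;0 0 0 0 255;0 0 0 0 255;0 0 0 0 255;0 0 0 0 255;0 0 0 0 255;0 0 0 0 255;0 0 0 0 255", squeeze=30)

```text
time_s: 8.93
tool_pos: [0.5498, 0.1706, 0.0557]
tool_rot: [-180.0, 0.0, -125.5]
force: [-0.9, -1.9, -0.7]
grip_width: 0.0176
grasp_force: 30.0
```

```bash
python3 -c "from h import *;st()"
```

```text
t 8.93 world [549.8 170.6  55.7] box [-41.    9.8  55.7] rot [-1.7999e+02  1.0000e-02 -1.2545e+02] F [-0.9 -1.9 -0.7] Fbox [-2.1 -0.1] q [-32.  18.  14. 105.  -5.  58. 129.] grip 0.017649037648373406 30.00003228233254
```

>>> arm_command(series="0 0 -6 0 255;0 0 -12 0 255;0 0 -15 0 255;0 0 -15 0 255;0 0 -15 0 255;0 0 -14 0 255;0 0 -6 0 255;0 0 0 0 255", squeeze=35)

```text
time_s: 9.6
tool_pos: [0.5511, 0.1711, 0.1413]
tool_rot: [-179.9, 0.2, -125.4]
force: [-1.0, -2.5, -0.2]
grip_width: 0.0176
grasp_force: 35.0
```

```bash
python3 -c "from h import *;st()"
```

```text
t 9.6 world [551.1 171.1 141.3] box [-40.    8.9 141.3] rot [-179.86    0.21 -125.42] F [-1.  -2.5 -0.2] Fbox [-2.6 -0.3] q [-32.  12.  14. 101.  -3.  67. 127.] grip 0.017615542765909355 34.999830790256965
```

>>> arm_command(series="8 -1 0 0 255;16 -2 0 0 255;18 -2 0 0 255;18 -2 0 0 255;18 -2 0 0 255;18 -2 0 0 255;14 -2 6 0 255;12 -1 15 0 255;12 -1 15 0 255;12 -1 15 0 255;6 -1 6 0 255;0 0 0 0 255;0 0 0 0 255;0 0 0 0 255")

```text
time_s: 10.77
tool_pos: [0.4764, 0.0379, 0.0824]
tool_rot: [-179.9, 0.1, -125.4]
force: [0.7, 0.8, -0.9]
grip_width: 0.0174
grasp_force: 35.0
```

```bash
python3 -c "from h import *;st()"
```

```text
t 10.77 world [476.4  37.9  82.4] box [-192.7   10.9   82.4] rot [-1.7994e+02  1.0000e-01 -1.2540e+02] F [ 0.7  0.8 -0.9] Fbox [ 1.  -0.2] q [-26.   4.  19. 117.  -2.  59. 138.] grip 0.017350537604046947 34.99982489935064
```

>>> arm_command(series="0 0 -10 0 255;0 0 -20 0 255;0 0 -20 0.122 255;0 0 -18 0.122 255;0 0 -15 0.122 255;0 0 -15 0.122 255;0 0 -12 0.122 255;0 0 -8 0.122 255;0 0 0 0.122 255;0 0 0 0.122 255;0 0 0 0 255;0 0 0 0 255")

```text
time_s: 11.77
tool_pos: [0.4759, 0.0374, 0.2007]
tool_rot: [180.0, 0.1, 178.9]
force: [-0.4, 0.6, -1.2]
grip_width: 0.0177
grasp_force: 35.0
```

>>> arm_command(series="-2 -12 0 0 255;-4 -25 0 0 255;-5 -32 0 0 255;-5 -32 0 0 255;-5 -32 0 0 255;-5 -32 0 0 255;-5 -32 0 0 255;-5 -32 0 0 255;-5 -32 0 0 255;-5 -32 0 0 255;-5 -32 0 0 255;-4 -25 0 0 255;-2 -20 0 0 255;-2 -12 0 0 255;0 0 0 0 255;0 0 0 0 255")

```text
time_s: 13.1
tool_pos: [0.5254, -0.3459, 0.1994]
tool_rot: [180.0, -0.0, 178.7]
force: [0.8, 1.4, -0.7]
grip_width: 0.0174
grasp_force: 35.0
```

```bash
python3 - <<'E'
from h import *
st();w=cams.read_camera('wrist');cv2.imwrite('pics/w6.png',w)
m=(w[...,2].astype(int)-w[...,0]>25)
for r in range(150,262,6):
    c=np.flatnonzero(m[r,200:320])+200
    print(r,(c[0],c[-1],len(c)) if len(c) else "-",end="; ")
# lid: compare top image to first one around box
t=cams.read_camera('top');cv2.imwrite('pics/top6.png',t);d=np.abs(t.astype(int)-cv2.imread('pics/top0.png')).max(2)
print("\nlid diff px",(d[125:240,128:240]>30).sum(), "others",[(k,int((d[v[1]:v[3],v[0]:v[2]]>40).sum())) for k,v in dict(a=(258,180,288,222),b=(300,195,335,240),mug=(242,120,290,160),marker=(230,240,282,262),card=(190,262,265,320)).items()])
E
```

```text
t 13.1 world [ 525.4 -345.9  199.4] box [-506.6 -215.2  199.4] rot [ 1.7996e+02 -3.0000e-02  1.7870e+02] F [ 0.8  1.4 -0.7] Fbox [ 1.6 -0. ] q [  1.  19.  37.  89. -12.  76. 129.] grip 0.01739342591716319 35.00002581553417
150 (np.int64(247), np.int64(281), 32); 156 (np.int64(231), np.int64(281), 44); 162 (np.int64(231), np.int64(281), 48); 168 (np.int64(231), np.int64(281), 48); 174 (np.int64(232), np.int64(270), 38); 180 (np.int64(232), np.int64(268), 37); 186 (np.int64(232), np.int64(270), 39); 192 (np.int64(232), np.int64(281), 50); 198 (np.int64(232), np.int64(281), 50); 204 (np.int64(233), np.int64(281), 32); 210 (np.int64(233), np.int64(281), 47); 216 (np.int64(233), np.int64(281), 48); 222 (np.int64(233), np.int64(280), 45); 228 (np.int64(242), np.int64(273), 32); 234 (np.int64(240), np.int64(277), 36); 240 (np.int64(239), np.int64(276), 37); 246 (np.int64(239), np.int64(275), 37); 252 (np.int64(205), np.int64(312), 54); 258 (np.int64(204), np.int64(313), 58); 
lid diff px 0 others [('a', 0), ('b', 204), ('mug', 0), ('marker', 0), ('card', 36)]
```

```bash
python3 - <<'E'
from h import *
w=cv2.imread('pics/w6.png').astype(int);g=w.max(2)
def prof(r,a,b): return [int(x) for x in g[r,a:b]]
for r in (158,170,190,205,215): print(r,prof(r,224,290)[::2])
for c in (236,244,256,270,278): print('c',c,[(r,int(g[r,c])) for r in range(136,160,2)])
for c in (250,258,266): print('anim',c,[(r,tuple(w[r,c])) for r in range(216,236,2)])
E
```

```text
158 [214, 213, 215, 206, 93, 96, 97, 98, 99, 108, 110, 115, 104, 60, 60, 59, 58, 54, 58, 57, 57, 56, 58, 63, 60, 60, 65, 65, 64, 93, 147, 145, 139]
170 [214, 214, 215, 205, 100, 108, 110, 111, 110, 111, 112, 114, 110, 110, 109, 108, 100, 100, 106, 106, 103, 102, 97, 60, 59, 62, 65, 65, 64, 92, 148, 136, 244]
190 [214, 214, 213, 224, 66, 97, 96, 95, 99, 105, 98, 99, 97, 96, 94, 94, 89, 87, 91, 91, 89, 88, 90, 99, 95, 93, 94, 92, 106, 159, 238, 234, 234]
205 [214, 214, 214, 221, 118, 95, 98, 111, 118, 117, 111, 72, 75, 81, 82, 81, 80, 83, 83, 84, 85, 86, 76, 83, 94, 92, 93, 91, 105, 165, 236, 233, 233]
215 [214, 214, 213, 218, 152, 95, 93, 112, 118, 112, 85, 92, 91, 90, 94, 91, 88, 94, 90, 88, 88, 86, 86, 88, 81, 82, 95, 91, 99, 165, 236, 234, 233]
c 236 [(136, 51), (138, 48), (140, 49), (142, 44), (144, 106), (146, 49), (148, 49), (150, 48), (152, 44), (154, 98), (156, 96), (158, 97)]
c 244 [(136, 49), (138, 49), (140, 47), (142, 67), (144, 100), (146, 43), (148, 48), (150, 47), (152, 49), (154, 112), (156, 103), (158, 110)]
c 256 [(136, 63), (138, 60), (140, 61), (142, 61), (144, 62)
[... 1216 characters left out ...]
.int64(74), np.int64(90))), (230, (np.int64(57), np.int64(70), np.int64(85))), (232, (np.int64(63), np.int64(77), np.int64(93))), (234, (np.int64(60), np.int64(75), np.int64(90)))]
anim 266 [(216, (np.int64(61), np.int64(74), np.int64(90))), (218, (np.int64(59), np.int64(72), np.int64(87))), (220, (np.int64(58), np.int64(71), np.int64(85))), (222, (np.int64(58), np.int64(72), np.int64(86))), (224, (np.int64(62), np.int64(77), np.int64(93))), (226, (np.int64(57), np.int64(71), np.int64(86))), (228, (np.int64(57), np.int64(69), np.int64(85))), (230, (np.int64(58), np.int64(72), np.int64(87))), (232, (np.int64(59), np.int64(73), np.int64(88))), (234, (np.int64(63), np.int64(77), np.int64(92)))]
```

```bash
python3 - <<'E'
from h import *
for r,l,rr in ((158,231.4,281.7),(190,231.7,281.6),(215,232.6,281.6)):
    a=onz('wrist',(l,r),.02)*1e3;b=onz('wrist',(rr,r),.02)*1e3;print(a.round(1),b.round(1),((a+b)/2).round(1),np.linalg.norm(a-b).round(1))
print('front',onz('wrist',(240,153),.02)*1e3)
p=telemetry.get_obs()['tool_pos'];print(p)
for row in (203.,):
  for h in (60,66,70,76):
    z=p[2]+(h-38.5)/1e3
    print(h,'head x ahead of TCP',(p[0]-onz('wrist',(258,row),z)[0])*1e3)
for h in (60,76):
    z=p[2]+(h-38.5)/1e3;print([(onz('wrist',(c,240),z)*1e3).round(1) for c in (239,276.5)])
E
```

```text
[ 507.2 -370.5] [ 508.3 -318.6] [ 507.8 -344.6] 51.9
[ 541.3 -371.6] [ 542.4 -318.8] [ 541.9 -345.2] 52.8
[ 569.2 -371.8] [ 570.3 -318.8] [ 569.8 -345.3] 53.0
front [ 502.24776789 -361.47707042]
[ 0.52588656 -0.34436015  0.19948812]
60 head x ahead of TCP 29.94338615257808
66 head x ahead of TCP 31.74361751018845
70 head x ahead of TCP 32.94377174859542
76 head x ahead of TCP 34.74400310620579
[array([ 513.3, -352.2]), array([ 513.7, -335.1])]
[array([ 506.6, -351.1]), array([ 506.9, -336. ])]
```

>>> arm_command(series="-1.5 -1 10 0 255;-1 -0.5 20 0 255;0 0 25 0 255;0 0 25 0 255;0 0 20 0 255;0 0 15 0 255;0 0 10 0 255;0 0 6 0 255;0 0 3 0 255;0 0 0 0 255;0 0 0 0 255;0 0 0 0 255")

```text
time_s: 14.2
tool_pos: [0.5284, -0.3483, 0.0666]
tool_rot: [-180.0, 0.1, 178.6]
force: [-0.0, -0.6, -0.2]
grip_width: 0.0176
grasp_force: 35.0
```

>>> arm_command(series="0 0 0 0 255;0 0 1 0 255;0 0 0 0 255")

```text
time_s: 14.45
tool_pos: [0.5279, -0.3479, 0.0648]
tool_rot: [-180.0, 0.0, 178.6]
force: [-0.2, -0.1, -0.3]
grip_width: 0.0175
grasp_force: 35.0
```

>>> arm_command(series="0 0 1 0 255;0 0 0 0 255;0 0 0 0 255")

```text
time_s: 14.7
tool_pos: [0.5277, -0.3478, 0.0634]
tool_rot: [180.0, -0.0, 178.6]
force: [0.0, -0.1, -0.6]
grip_width: 0.0179
grasp_force: 35.0
```

>>> arm_command(series="0 1 1 -0.006 255;0 0 0 0 255;0 0 0 0 255")

```text
time_s: 14.95
tool_pos: [0.5278, -0.3466, 0.0624]
tool_rot: [180.0, -0.0, 179.0]
force: [0.3, -0.7, -1.0]
grip_width: 0.0178
grasp_force: 35.0
```

>>> arm_command(series="0 0 1 0 255;0 0 0 0 255;0 0 0 0 255")

```text
time_s: 15.2
tool_pos: [0.5277, -0.3468, 0.0615]
tool_rot: [180.0, -0.0, 179.0]
force: [-0.4, -0.4, -0.4]
grip_width: 0.0177
grasp_force: 35.0
```

>>> arm_command(series="0 0 1 0 255;0 0 0 0 255;0 0 0 0 255")

```text
time_s: 15.45
tool_pos: [0.5278, -0.3469, 0.0606]
tool_rot: [-180.0, 0.0, 179.0]
force: [-0.3, -0.3, 0.7]
grip_width: 0.0175
grasp_force: 35.0
```

>>> arm_command(series="0 0 1 0 255;0 0 0 0 255;0 0 0 0 255")

```text
time_s: 15.7
tool_pos: [0.5278, -0.347, 0.0603]
tool_rot: [180.0, 0.0, 179.0]
force: [-2.5, 0.6, 6.0]
grip_width: 0.0179
grasp_force: 35.0
```

>>> arm_command(series="0 0 0.7 0 255;0 0 0 0 255;0 0 0 0 255")

```text
time_s: 15.95
tool_pos: [0.5278, -0.3471, 0.0602]
tool_rot: [180.0, 0.0, 179.0]
force: [-3.5, 2.8, 9.1]
grip_width: 0.0178
grasp_force: 35.0
```

>>> arm_command(series="0 0 -1 0 255;0 0 0 0 220;0 0 0 0 190;0 0 0 0 160;0 0 0 0 130;0 0 0 0 110;0 0 0 0 110;0 0 0 0 110", squeeze=10)

```text
time_s: 16.62
tool_pos: [0.5277, -0.3468, 0.0596]
tool_rot: [180.0, -0.0, 179.0]
force: [-0.1, 0.2, -0.0]
grip_width: 0.0458
grasp_force: 0.0
```

>>> arm_command(series="0 0 -8 0 110;0 0 -20 0 110;0 0 -30 0 110;0 0 -30 0 110;0 0 -30 0 110;0 0 -30 0 110;20 10 -10 0 110;30 30 0 0 110;20 35 0 0 110;10 38 0 0 110;0 40 0 0 110;0 40 0 0 110;0 40 0 0 110;0 20 0 0 110;0 0 0 0 110;0 0 0 0 110")

```text
time_s: 17.95
tool_pos: [0.4529, -0.0924, 0.2185]
tool_rot: [-180.0, 0.1, 179.1]
force: [-1.1, -0.9, -0.1]
grip_width: 0.0496
grasp_force: 0.0
```

```bash
python3 - <<'E'
from h import *
st();t=cams.read_camera('top');cv2.imwrite('pics/top7.png',t);s=cams.read_camera('scene');cv2.imwrite('pics/sc7.png',s)
t0=cv2.imread('pics/top0.png');s0=cv2.imread('pics/scene0.png')
def blob(d,a,b,c,e,th=22):
    m=(np.abs(d[b:e,a:c]).max(2)>th).astype(np.uint8);n,l,stt,ce=cv2.connectedComponentsWithStats(m);k=1+np.argmax(stt[1:,4]) if n>1 else 0
    return stt[k]+[a,b,0,0,0],ce[k]+[a,b],stt[1:,4]
print(blob(t.astype(int)-t0,340,175,380,230));print(blob(s.astype(int)-s0,335,235,395,315))
for n,(a,b,c,d) in {"c":(345,180,375,225),"a":(258,180,288,222)}.items():
    print(n);g=t[b:d,a:c].astype(int)
    for r in range(4,d-b,2): print(b+r,' '.join('%3d'%x for x in g[r,:,2]))
E
```

```text
t 17.95 world [452.9 -92.4 218.5] box [-318.4  -30.6  218.5] rot [-1.7999e+02  7.0000e-02  1.7913e+02] F [-1.1 -0.9 -0.1] Fbox [-1.3  0.5] q [-18.  -6.  25. 110.   3.  76.  95.] grip 0.04960377303132656 0.0
(array([359, 187,  11,  19,  94]), array([364.82978723, 196.42553191]), array([94,  1], dtype=int32))
(array([362, 258,  15,  14, 149]), array([368.97315436, 264.53691275]), array([  2,   1,   1,   1,   1,   1,   1,   1,   1,   1,   2,   1,   1,
         1,   1,   1,   2,   1, 149,   1,   1,   1,   1,   1,   3,  11,
         1,   4,   1,   1,   2,  23,   1,   1,   1,   1,   1,   1,   1,
         1,   2,   1,   1,   1,   1,   1,   1,   1,   1], dtype=int32))
c
184 156 158 158 159 156 156 156 155 155 155 154 157 155 156 156 157 156 156 156 155 155 158 157 158 158 157 157 155 158 158
186 157 157 158 151 136 120 108 104 103 103 104 109 116 114 118 119 119 116 115 117 123 132 141 156 155 158 157 156 156 157
188 156 159 153 132  89  66  71  79  74  79  80  76  71  76 101 121 126 121 110  89  80  87 121 151 157 156 156 157 159 155
190 156 158 154 134  90  66  74  78  76  79  76  67  58  
[... 3832 characters left out ...]
  76  86  84  86  86  86  89  86  85  81  65  54  65  75  79  76  77  76  78  77
212 129  74  49  50  49  46  39  49  57  66  74  84  87  87  85  86  89  86  86  79  65  55  64  72  72  72  68  72  76  75
214 127  82  62  63  58  45  46  49  49  62  79  85  83  87  86  87  86  87  85  77  59  58  63  68  70  70  72  71  68  71
216 116  76  61  62  57  44  48  52  57  71  82  86  86  87  87  87  87  86  84  73  59  56  64  66  66  68  67  67  68  68
218 115  76  62  61  57  44  46  47  60  74  84  88  87  87  87  86  87  85  81  68  58  59  65  63  64  64  63  62  67  66
220 115  73  60  60  55  46  44  47  60  76  88  86  88  87  87  84  86  88  79  67  68  70  73  71  75  77  75  73  74  74
```

```bash
python3 - <<'E'
import cv2,numpy as np
t0=cv2.imread('pics/top0.png').astype(int);t7=cv2.imread('pics/top7.png').astype(int)
for n,t,(a,b,c,d) in (("a",t0,(258,180,288,222)),("c",t7,(345,182,375,224))):
    print(n)
    for r in range(b,d,1): print(r,' '.join('%3d'%x for x in t[r,a:c,2]))
E
```

```text
a
180 145 144 145 147 148 145 146 145 144 146 147 146 146 144 147 147 143 145 147 147 143 147 147 146 145 148 147 148 146 147
181 144 147 145 145 147 146 144 146 146 145 145 145 147 144 144 144 146 147 146 145 146 147 145 148 147 148 145 145 144 147
182 147 145 145 145 147 148 148 146 145 146 147 145 145 146 147 146 145 146 146 147 145 144 146 146 145 145 145 147 148 147
183 146 147 145 145 146 146 144 146 145 145 144 147 146 147 146 147 146 147 147 145 147 147 148 146 147 146 146 144 146 145
184 147 146 147 145 144 145 140 136 142 144 144 144 145 145 141 143 142 142 145 144 143 143 142 146 146 145 147 145 147 145
185 146 147 145 146 146 141 128 116 120 124 123 124 123 124 125 124 124 125 127 128 127 128 132 139 145 147 147 147 146 147
186 147 147 146 146 144 133 104  87  86  87  91  88  86  88  87  87  88  92  97  96  96  99 104 123 139 147 145 146 143 146
187 146 148 148 146 137 114  89  75  73  75  75  75  74  74  74  75  75  77  77  79  78  76  86 108 134 145 145 146 145 147
188 147 144 145 144 126  96  75  71  71  75  74  73  77  92  96  97  90  79  73  76  77  76  83 105 133 14
[... 8619 characters left out ...]
  86  86  84  86  88  86  87  89  86  91 101 121 134 146 154 155 157 156 156 156
219 157 157 153 147 129 124 124 123 124 128 124 124 126 126 126 124 126 125 126 127 138 149 153 154 158 158 158 157 157 155
220 157 156 156 155 153 152 151 151 151 153 152 151 153 151 154 153 153 153 152 152 155 159 159 156 157 156 156 157 157 157
221 156 156 157 157 156 157 157 158 155 157 155 159 158 158 157 156 158 156 158 156 158 157 158 156 156 156 156 157 156 155
222 156 154 157 156 156 155 156 156 157 157 156 156 158 158 156 157 157 156 156 157 157 157 154 156 157 157 156 158 155 155
223 157 154 157 158 154 156 157 157 156 154 155 157 157 156 157 156 155 155 156 158 157 155 155 159 156 156 154 155 156 157
```

>>> arm_command(series="-15 2 3 0.014 110;-25 4 5 0 110;-25 4 5 0 110;-25 4 5 0 110;-20 3 0 0 110;-5 0 0 0 110;0 0 0 0 110;0 0 0 0 110;0 0 0 0 110")

```text
time_s: 18.8
tool_pos: [0.5672, -0.0808, 0.2001]
tool_rot: [-180.0, -0.0, 178.1]
force: [-0.4, 0.4, 0.5]
grip_width: 0.0493
grasp_force: 0.0
```

```bash
python3 -c "from h import *;st();cv2.imwrite('pics/wa.png',cams.read_camera('wrist'));st()"
```

```text
t 18.8 world [567.2 -80.8 200.1] box [-253.7 -125.5  200.1] rot [-1.8000e+02 -2.0000e-02  1.7806e+02] F [-0.4  0.4  0.5] Fbox [0.2 0.5] q [-18.  10.  26.  97.  -5.  74.  97.] grip 0.04934766459706018 0.0
t 18.85 world [567.3 -80.5 200.2] box [-253.4 -125.4  200.2] rot [179.98   0.   178.08] F [-0.8  0.7 -0.1] Fbox [0.2 1. ] q [-18.  10.  26.  97.  -5.  74.  97.] grip 0.04962338436468124 0.0
```

>>> arm_command(series="-1 -15 0 -0.016 110;-1 -28 0 0 110;-1 -33 0 0 110;-1 -34 0 0 110;-1 -34 0 0 110;-1 -34 0 0 110;-1 -34 0 0 110;0 -28 0 0 110;-1 -18 0 0 110;0 -8 0 0 110;0 0 0 0 110;0 0 0 0 110;0 0 0 0 110")

```text
time_s: 19.93
tool_pos: [0.5724, -0.3433, 0.1999]
tool_rot: [179.9, 0.0, 179.2]
force: [-0.1, 0.3, 0.1]
grip_width: 0.0494
grasp_force: 0.0
```

```bash
python3 - <<'E'
from h import *
st();cv2.imwrite('pics/wc.png',cams.read_camera('wrist'))
for n in 'ac':
    w=cv2.imread(f'pics/w{n}.png').astype(int);g=w.max(2)
    print(n)
    for r in range(78,200,4): print(r,' '.join('%3d'%x for x in g[r,214:300:3]))
E
```

```text
t 19.93 world [ 572.4 -343.3  199.9] box [-481.9 -255.3  199.9] rot [1.7990e+02 3.0000e-02 1.7923e+02] F [-0.1  0.3  0.1] Fbox [0.2 0.3] q [  4.  23.  33.  83. -13.  77. 127.] grip 0.049406121762491165 0.0
a
78 144 144 144 144 144 143 180 238 141 144 143 144 143 144 144 143 144 144 143 143 145 144 144 143 143 143 144 144 143
82 144 144 145 144 144 143 142 141 143 144 144 144 144 144 145 145 144 144 144 144 144 144 144 145 144 144 144 144 144
86 144 144 144 144 144 144 144 150 155 155 155 154 154 155 154 155 154 154 155 155 154 155 155 155 154 147 144 144 143
90 145 144 145 144 145 145 137  46  64  64  65  63  62  65  64  64  63  64  65  62  63  62  61  62  62 102 144 144 144
94 144 145 144 145 145 147 109  46  64  63  64  61  65  65  64  66  63  64  66  63  64  63  61  63  63  99 144 144 144
98 144 144 144 145 145 147 108  59  64  64  65  62  65  64  63  64  62  64  66  60  63  63  61  61  67  98 144 145 145
102 145 145 145 144 145 146 106  56  63  64  65  61  65  64  63  65  62  63  65  61  63  63  60  63  67 114 144 144 145
106 145 145 145 145 144 146 105  54  64  64  64  61  65  6
[... 5837 characters left out ...]
 216  84  95 102 100  96 116 171 180 177 185 166  80  94  93  89  91  81 243 229 229 229 229 229 229
182 235 229 207 208 214  77  94 100  99  95  91 158 169 167 165  85  87  94  92  86  89  72 237 230 229 229 230 229 229
186 207 208 207 207 208 209 211 211 211 212 210 211 210 210 211 212 212 212 212 211 207 232 230 230 230 229 229 229 229
190 205 207 208 208 209 208 209 208 209 209 209 208 208 208 208 209 208 209 209 209 206 230 230 229 229 229 229 229 230
194 231 227 207 209 208 209 210 208 209 209 209 210 209 206 208 209 208 209 207 207 206 230 229 229 229 229 230 229 229
198 230 227 208 208 208 209 209 209 208 209 209 209 207 207 208 209 209 207 207 206 234 230 229 229 229 230 229 229 229
```

```bash
python3 - <<'E'
import cv2,numpy as np
for n,cs,hc in (('a',(240,246,276),(254,260,266)),('c',(232,238,270),(246,250,254))):
    w=cv2.imread(f'pics/w{n}.png').astype(int);g=w.max(2)
    for c in cs: print(n,'front',c,list(g[82:92,c]),'back 180-188',list(g[180:189,c]))
    for c in hc: print(n,'head',c,'from 104',list(g[104:118,c]),'tail from 170',list(g[156:187,c]))
    for r in (120,130,140,155): print(n,'row',r,'from 216',' '.join(map(str,g[r,216:296])))
E
```

```text
a front 240 [np.int64(143), np.int64(145), np.int64(144), np.int64(147), np.int64(154), np.int64(90), np.int64(52), np.int64(63), np.int64(64), np.int64(65)] back 180-188 [np.int64(96), np.int64(96), np.int64(96), np.int64(96), np.int64(95), np.int64(80), np.int64(134), np.int64(233), np.int64(218)]
a front 246 [np.int64(144), np.int64(143), np.int64(144), np.int64(147), np.int64(155), np.int64(91), np.int64(51), np.int64(63), np.int64(63), np.int64(64)] back 180-188 [np.int64(104), np.int64(105), np.int64(104), np.int64(104), np.int64(105), np.int64(85), np.int64(133), np.int64(233), np.int64(218)]
a front 276 [np.int64(143), np.int64(144), np.int64(144), np.int64(147), np.int64(155), np.int64(91), np.int64(53), np.int64(63), np.int64(64), np.int64(64)] back 180-188 [np.int64(99), np.int64(97), np.int64(96), np.int64(97), np.int64(94), np.int64(76), np.int64(215), np.int64(249), np.int64(239)]
a head 254 from 104 [np.int64(64), np.int64(65), np.int64(63), np.int64(64), np.int64(63), np.int64(78), np.int64(113), np.int64(107), np.int64(107), np.int64(109), np.int64(107), np.int64(107
[... 6539 characters left out ...]
71 55 60 58 59 59 61 62 62 63 61 63 63 62 62 62 59 76 127 146 141 141 141 140 140 140 140 140 141 141 140 141 141 139
c row 140 from 216 107 107 107 107 106 108 107 107 107 110 101 49 44 48 48 45 45 46 46 46 49 50 65 87 86 87 88 85 82 88 91 89 86 87 88 89 87 89 89 86 84 85 82 76 72 74 72 54 58 61 62 63 62 60 61 59 60 61 60 60 61 58 53 72 124 142 138 137 137 137 136 137 137 137 137 137 137 136 138 139
c row 155 from 216 207 208 208 208 208 207 208 207 208 211 206 148 74 92 94 95 87 41 46 51 51 50 50 51 62 74 80 80 82 83 83 82 82 80 84 98 98 96 97 97 97 92 87 82 85 76 65 55 59 58 58 75 111 104 104 104 103 106 107 105 104 101 83 86 187 242 232 230 230 230 230 230 230 230 230 229 230 230 230 230
```

```bash
python3 - <<'E'
from h import *
from cell import telemetry
D=dict(a=((567.25,-80.65,200.1),178.07,87.3,186.4,109.2,179.6,{130:(235.3,288.3,248.8,271.8),120:(235,288.5,249,272),140:(235.9,288,249.4,272)},262),
 c=((572.4,-343.3,199.9),179.2,85.0,184.4,113.4,183.,{130:(226.6,279.8,238.3,263),120:(226.5,279.7,239,263),140:(226.8,279.8,238,263)},252))
class O: pass
import h
for n,(p,yaw,fr,bk,hd,tl,L,c) in D.items():
    h.telemetry=O();h.telemetry.get_obs=lambda:dict(tool_pos=np.array(p)/1e3,tool_rot=np.array([180,0,yaw]))
    f=onz('wrist',(c,fr),.02)*1e3;b=onz('wrist',(c,bk),.02)*1e3;print(n,'len',np.linalg.norm(f-b),'mid',(f+b)/2)
    u=(f-b)/np.linalg.norm(f-b);m=(f+b)/2
    for z in (.08,.09): print(' head ahead of mid',(onz('wrist',(c,hd),z)*1e3-m)@u)
    print(' tail',[(onz('wrist',(c,tl),z)*1e3-m)@u for z in (.05,.08)])
    for r,(l,rr,al,ar) in L.items():
        P=[onz('wrist',(x,r),.02)*1e3 for x in (l,rr)];
        Q=[onz('wrist',(x,r),.09)*1e3 for x in (al,ar)]
        print(r,'w',P[1]-P[0],'animal y rel mid',[q[1]-(P[0]+P[1])[1]/2 for q in Q])
E
```

```text
a len 99.8101223250089 mid [529.7060921  -74.71331299]
 head ahead of mid 30.101615521378033
 head ahead of mid 30.258328948476784
 tail [np.float64(-35.7917275235207), np.float64(-29.042615614014366)]
130 w [ 1.75754217 53.55492789] animal y rel mid [np.float64(-11.069761248225007), np.float64(7.422141358263801)]
120 w [ 1.75929077 53.63976764] animal y rel mid [np.float64(-10.839106349201117), np.float64(7.509013979998031)]
140 w [ 1.74238604 53.06138798] animal y rel mid [np.float64(-10.757635692540404), np.float64(7.556225831591135)]
c len 99.7147989577085 mid [ 532.43789186 -348.24147727]
 head ahead of mid 24.58657493654224
 head ahead of mid 24.862257908924413
 tail [np.float64(-41.26834356384939), np.float64(-34.19626923553559)]
130 w [ 0.70325749 53.74813489] animal y rel mid [np.float64(-10.921063293786972), np.float64(8.931288245131839)]
120 w [ 0.69675971 53.33014928] animal y rel mid [np.float64(-10.203787343089289), np.float64(8.9359708363815)]
140 w [ 0.70720573 53.96906749] animal y rel mid [np.float64(-11.325639837313418), np.float64(8.926542268115895)]
```

>>> arm_command(series="10 -1 10 0 110;15 -1.5 20 0 110;15 -1.5 25 0 110;5 0 20 0 110;0 0 12 0 110;0 0 5 0 110;0 0 0 0 110;0 0 0 0 110;0 0 0 0 110")

```text
time_s: 20.73
tool_pos: [0.5283, -0.349, 0.1092]
tool_rot: [-179.9, 0.1, 179.2]
force: [-0.2, 0.3, -0.2]
grip_width: 0.0499
grasp_force: 0.0
```

>>> arm_command(series="0 0 0 0 110")

```text
time_s: 20.82
tool_pos: [0.5279, -0.3492, 0.1091]
tool_rot: [-179.9, 0.1, 179.1]
force: [0.2, 0.3, 0.0]
grip_width: 0.0497
grasp_force: 0.0
```

>>> arm_command(series="0 2.2 8 0 110;0 0 14 0 110;0 0 14 0 110;0 0 9 0 110;0 0 3 0 110;0 0 0 0 110;0 0 0 0 110;0 0 0 0 110")

```text
time_s: 21.48
tool_pos: [0.5271, -0.347, 0.0603]
tool_rot: [-180.0, 0.0, 179.1]
force: [-0.0, -0.3, -0.2]
grip_width: 0.0493
grasp_force: 0.0
```

>>> arm_command(series="0 0 0 0 110;0 0 0 0 110")

```text
time_s: 21.65
tool_pos: [0.5272, -0.347, 0.0605]
tool_rot: [-180.0, 0.1, 179.1]
force: [1.0, -0.5, -0.3]
grip_width: 0.0494
grasp_force: 0.0
```

Close, then lift 3 mm and shift forward 5.4 mm.

>>> arm_command(series="0 0 0 0 150;0 0 0 0 180;0 0 0 0 200;0 0 0 0 225;0 0 0 0 255;0 0 0 0 255;0 0 0 0 255;0 0 0 0 255;0 0 0 0 255;0 0 -2 0 255;0 0 -2 0 255;0 0 0 0 255;0 0 0 0 255;0 0 0 0 255", squeeze=25)

```text
time_s: 22.82
tool_pos: [0.5268, -0.3466, 0.0638]
tool_rot: [180.0, 0.0, 179.1]
force: [0.6, 0.4, -1.2]
grip_width: 0.0178
grasp_force: 25.0
```

>>> arm_command(series="1.5 0 0 0 255;2 -0.6 0 0 255;1.9 0 0 0 255;0 0 0 0 255;0 0 0 0 255;0 0 0 0 255;0 0 0 0 255")

```text
time_s: 23.4
tool_pos: [0.5215, -0.3471, 0.0639]
tool_rot: [180.0, 0.0, 179.1]
force: [-0.1, -0.4, -0.9]
grip_width: 0.0181
grasp_force: 25.0
```

>>> arm_command(series="0 0 1 0 255;0 0 1 0 255;0 0 0 0 255;0 0 0 0 255")

```text
time_s: 23.73
tool_pos: [0.5213, -0.3471, 0.0617]
tool_rot: [180.0, -0.0, 179.1]
force: [-0.5, -0.2, -1.1]
grip_width: 0.0179
grasp_force: 25.0
```

>>> arm_command(series="0 0 1 0 255;0 0 0 0 255;0 0 0 0 255")

```text
time_s: 23.98
tool_pos: [0.5213, -0.3471, 0.0607]
tool_rot: [180.0, -0.0, 179.1]
force: [0.1, 0.6, -1.3]
grip_width: 0.0176
grasp_force: 25.0
```

>>> arm_command(series="0 0 0.6 0 255;0 0 0 0 255;0 0 0 0 255")

```text
time_s: 24.23
tool_pos: [0.5214, -0.3472, 0.0602]
tool_rot: [180.0, 0.0, 179.1]
force: [-1.0, 0.5, -0.2]
grip_width: 0.0178
grasp_force: 25.0
```

>>> arm_command(series="0 0 0.6 0 255;0 0 0 0 255;0 0 0 0 255")

```text
time_s: 24.48
tool_pos: [0.5215, -0.3472, 0.0598]
tool_rot: [-180.0, 0.0, 179.1]
force: [-0.9, 0.2, 0.4]
grip_width: 0.0173
grasp_force: 25.0
```

>>> arm_command(series="0 0 0.6 0 255;0 0 0 0 255;0 0 0 0 255")

```text
time_s: 24.73
tool_pos: [0.5215, -0.3473, 0.0597]
tool_rot: [180.0, 0.0, 179.1]
force: [-1.6, 0.9, 5.1]
grip_width: 0.0177
grasp_force: 25.0
```

Contact at 5 N. Ease off, release, rise straight and go back to the check pose.

>>> arm_command(series="0 0 -0.5 0 255;0 0 0 0 220;0 0 0 0 190;0 0 0 0 160;0 0 0 0 130;0 0 0 0 110;0 0 0 0 110;0 0 0 0 110", squeeze=10)

```text
time_s: 25.4
tool_pos: [0.5213, -0.3472, 0.0594]
tool_rot: [180.0, -0.0, 179.1]
force: [-0.4, 0.6, -0.2]
grip_width: 0.0457
grasp_force: 0.0
```

>>> arm_command(series="0 0 -8 0 110;0 0 -15 0 110;0 0 -25 0 110;0 0 -30 0 110;-15 0 -30 0 110;-20 0 -22 0 110;-15 0 -10 0 110;0 0 0 0 110;0 0 0 0 110;0 0 0 0 110;0 0 0 0 110")

```text
time_s: 26.32
tool_pos: [0.5695, -0.3481, 0.1982]
tool_rot: [179.9, -0.2, 179.0]
force: [0.1, 0.2, 0.2]
grip_width: 0.0496
grasp_force: 0.0
```

```bash
python3 - <<'E'
from h import *
st();w=cams.read_camera('wrist');cv2.imwrite('pics/wd.png',w);st()
g=w.max(2)
for c in (246,252,258): print(c,'78+',g[78:120,c].tolist(),'168+',g[168:192,c].tolist())
for r in (120,130,140,150): print(r,'216+',' '.join(map(str,g[r,216:296])))
E
```

```text
t 26.32 world [ 569.5 -348.1  198.2] box [-487.5 -255.   198.2] rot [ 1.7994e+02 -1.5000e-01  1.7901e+02] F [0.1 0.2 0.2] Fbox [ 0.2 -0.1] q [  4.  23.  33.  83. -13.  77. 127.] grip 0.0495951602880504 0.0
t 26.37 world [ 569.7 -348.1  198.4] box [-487.4 -255.2  198.4] rot [ 1.7994e+02 -1.3000e-01  1.7901e+02] F [ 0.4 -0.2  0. ] Fbox [ 0.  -0.4] q [  4.  23.  33.  83. -13.  77. 127.] grip 0.04924303048567385 0.0
246 78+ [102, 106, 106, 105, 105, 106, 106, 106, 107, 109, 118, 33, 44, 48, 49, 48, 50, 47, 49, 49, 48, 49, 48, 49, 49, 49, 49, 49, 50, 48, 48, 49, 48, 46, 66, 75, 86, 86, 88, 89, 78, 83] 168+ [92, 95, 93, 94, 97, 95, 96, 96, 96, 96, 95, 95, 95, 96, 96, 96, 97, 97, 96, 74, 176, 220, 211, 210]
252 78+ [103, 105, 106, 106, 107, 106, 106, 106, 106, 110, 118, 35, 45, 49, 48, 48, 47, 49, 50, 48, 47, 48, 48, 49, 48, 49, 47, 48, 47, 49, 49, 46, 46, 76, 90, 87, 84, 84, 86, 85, 93, 93] 168+ [109, 88, 93, 90, 96, 86, 107, 169, 168, 173, 171, 162, 159, 152, 81, 92, 93, 93, 92, 71, 174, 221, 209, 209]
258 78+ [106, 106, 106, 107, 106, 106, 107, 106, 107, 109, 119, 34, 45, 47, 47, 47, 47,
[... 618 characters left out ...]
6 91 94 91 88 89 90 91 93 97 95 92 90 84 83 76 72 67 57 58 60 59 59 57 57 58 59 62 63 63 63 62 61 56 75 127 145 141 141 140 141 140 140 141 140 141
140 216+ 106 107 107 107 106 107 107 108 106 107 106 106 107 109 112 103 36 46 48 47 47 46 48 49 48 49 50 55 75 88 91 90 88 84 85 87 90 91 88 90 90 86 88 90 92 88 86 84 79 77 68 60 57 58 58 59 60 61 62 63 59 61 63 62 64 62 59 45 160 255 252 232 119 124 124 125 124 124 125 124
150 216+ 107 105 97 144 222 212 209 211 211 212 211 212 211 213 220 202 64 39 47 48 48 48 47 49 47 48 51 49 51 63 76 84 82 83 80 80 82 84 85 84 80 80 81 81 83 94 87 93 94 90 75 59 54 58 59 63 63 62 61 61 60 61 62 62 61 62 58 47 155 249 234 231 231 230 231 231 231 231 230 230
```

>>> arm_command(series="0 0 -30 0 110;0 25 -30 0 110;0 38 -15 0 110;0 41 0 0 110;0 41 0 0 110;0 41 0 0 110;0 41 0 0 110;0 41 0 0 110;0 41 0 0 110;0 41 0 0 110;0 41 0 0 110;0 41 0 0 110;0 20 0 0 110;0 0 0 0 110")

```text
time_s: 27.53
tool_pos: [0.5768, 0.1113, 0.2733]
tool_rot: [179.8, -0.1, 179.7]
force: [-0.7, 0.8, -0.4]
grip_width: 0.0495
grasp_force: 0.0
```

```bash
python3 - <<'E'
from h import *
st()
for n in ('top','scene'):
    t=cams.read_camera(n).astype(int);t0=cv2.imread(f'pics/{n}0.png').astype(int)
    m=(np.abs(t-t0).max(2)>30).astype(np.uint8);k,l,s,c=cv2.connectedComponentsWithStats(m)
    print(n,[x.tolist() for x in s[1:] if x[4]>8])
E
```

```text
t 27.53 world [576.8 111.3 273.3] box [-80.2 -42.2 273.3] rot [ 1.7985e+02 -1.4000e-01  1.7966e+02] F [-0.7  0.8 -0.4] Fbox [0.3 1. ] q [-30.  10.  19.  89.  -3.  82.  79.] grip 0.0495155430081791 0.0
top [[118, 82, 118, 302, 18035], [359, 189, 10, 19, 74], [327, 218, 4, 6, 11], [39, 259, 105, 50, 2990], [2, 302, 18, 6, 84], [263, 306, 13, 5, 51], [0, 316, 12, 28, 188], [220, 326, 52, 16, 442]]
scene [[0, 0, 19, 22, 119], [203, 0, 35, 46, 1422], [0, 15, 9, 14, 41], [0, 36, 49, 112, 2129], [186, 44, 77, 79, 2837], [43, 146, 5, 4, 10], [30, 166, 29, 86, 1282], [162, 175, 69, 15, 388], [53, 183, 4, 6, 13], [55, 193, 57, 69, 1575], [190, 212, 41, 17, 335], [176, 220, 12, 7, 40], [59, 239, 5, 8, 25], [65, 247, 41, 66, 922], [49, 251, 13, 18, 73], [102, 258, 14, 17, 93], [53, 260, 19, 31, 310], [362, 260, 14, 12, 114], [0, 282, 14, 12, 79], [117, 304, 40, 38, 562], [168, 311, 13, 14, 61], [0, 340, 16, 18, 144]]
```

```bash
python3 -c "
from cell import env
print(env.sign_off())"
```

```text
the job is handed in; nothing more can be done
None
```

The job is handed in at about 27.5 s of the 53 s: the lid is shut, and the animal stands upright on the empty plinth facing the robot, within about 1 mm of the middle and 2° of square; the bystanders the last pictures clearly show are where they were, except for a small unexplained patch beside the third plinth in the top picture that the scene picture does not show.

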